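# Hang the finished mug, lay the vase in the painting cradle

## Task

The tall mug lying in the wooden painting cradle is finished: hang it by its handle on the steel hook of the drying stand. Then take the tall bottle vase that stands upright and gently lay it on its side in the emptied cradle, its foot resting against the cradle's end board and its neck pointing up the slope. Do not disturb the other wares and tools on the table.

Things in the scene. Friction and masses are not known exactly. Their poses are not given: they have to be found in the camera images.
- cradle: Fixed wooden painting cradle, base board 120 (x) x 190 (y) x 14 mm; origin under its centre. On it a cork-lined 90-degree V trough, 95 mm long, rises towards its own +y at 20 degrees; an end board 12 mm thick, 90 mm wide closes the low end. The trough's upper edges lie 45 mm either side of, and about 10 mm below, the axis of a 66 mm round body in it. The high end is open.
- cradle_seat (a point): Where the foot centre of a round 66 mm body lying in the trough meets the end board (cradle x = 0, y = -85, z = 78 mm). From here its axis rises in the plane x = 0, direction y 0.940, z 0.342. Axes as the cradle's (not sloped).
- mug: White tall mug, 66 mm across, 100 mm high, 0.24 kg; origin at the centre of its foot, +z to its mouth, handle at +x. Starts lying in the trough, foot at the end board, handle straight up. The handle is a squared loop 14 mm wide (y): outer bar parallel to z from 12 to 88 mm, 65 to 75 mm from the axis; opening between bar and wall 32 mm (x) by 56 mm (z 22 to 78).
- mug_loop (a point): Centre of the opening of the mug's handle (mug x = 49, z = 50 mm). Axes as the mug's.
- mug_bar (a point): Middle of the outer bar of the mug's handle (mug x = 70, z = 50 mm). Axes as the mug's.
- stand: Fixed steel drying stand: disc foot 110 mm across, 12 mm thick, upright post 14 mm thick and 175 mm high, and at its top one level hook arm of 8 mm round bar towards its own -x, 110 mm long, its end turned up 12 mm. Origin under the post; the arm's centre line is at z = 175 mm.
- hook_mid (a point): Point on the centre line of the hook arm, half way (stand x = -55, z = 175 mm). Axes as the stand's.
- hook_tip (a point): Upturned tip of the hook (stand x = -116, z = 187 mm; round bar radius 4 mm beyond this). Axes as the stand's.
- vase: Tall white ceramic bottle vase with blue decoration, round, 165 mm high, about 0.3 kg, standing upright; origin at the centre of its foot, +z to its mouth. Body 66 mm across from z = 6 to 92 mm, shoulder narrowing to a straight neck 34 mm across from z = 118 mm up to its plain rim. Centre of mass about 65 mm above the foot.
- vase_rim (a point): Centre of the vase's mouth, 165 mm from its foot along its axis.
- jar_a: Bystander: glass paint jar, 44 mm across, 55 mm high; origin under its centre. Leave alone.
- jar_b: Bystander: glass paint jar, 44 mm across, 50 mm high; origin under its centre. Leave alone.
- squat_vase: Bystander: squat white vase, 104 mm across, 115 mm high; origin under its centre. Leave alone.
- bowl: Bystander: bowl, 120 mm across, 50 mm high; origin under its centre. Leave alone.
- brush: Bystander: brush lying on the table, 170 mm long along its x; origin under its centre. Leave alone.
- candlestick: Bystander: brass candlestick, foot 90 mm across, 200 mm high; origin under its centre. Leave alone.
- cup: Bystander: terracotta mug standing upright, 72 mm across, 75 mm high; origin under its centre. Leave alone.
Things that resemble listed ones, but are neither listed nor needed, are in the scene too. Leave any green look-alike of the mug alone.

How it is judged:
On the way, in this order (a step that is already met when the one before it is completed fails the run):
1. the mug hangs by its handle on the hook, released (y of mug_loop in the frame of stand between -0.035 and 0.035 m and x of mug_loop in the frame of stand between -0.112 and -0.015 m and z of mug_loop in the frame of stand between 0.138 and 0.18 m and contact force between mug and stand above 0.3 N and contact force between mug and the fingers below 0.1 N), for 0.2 s.
2. the vase lies in the cradle, foot at the end board, released (x of vase in the frame of cradle between -0.012 and 0.012 m and y of vase in the frame of cradle between -0.095 and -0.075 m and z of vase in the frame of cradle between 0.066 and 0.092 m and x of vase_rim in the frame of cradle between -0.015 and 0.015 m and z of vase_rim in the frame of cradle between 0.119 and 0.15 m and contact force between vase and the fingers below 0.1 N and linear speed of vase below 0.03 m/s), for 0.2 s.
At the end, for the whole second after the job is handed in: Mug hangs, at most rocking, on the hook arm: handle opening's centre within 35 mm sideways of the arm, under it by up to 37 mm. Vase lies at rest in the trough, neck up-slope: foot within 12 mm sideways, 10 mm along, mouth within 15 mm of the trough's line. Both released (all of step 1 and all of step 2 and linear speed of mug below 0.15 m/s); the robot touches nothing.
It fails at once if the vase is dropped or pressed hard into the cradle (over 60 N) (contact force between vase and cradle above 60 N).
It fails at once if a bystander is moved more than 30 mm (distance of any of jar_a, jar_b, squat_vase, bowl, brush, candlestick, cup from where it was at the start of the episode above 0.03 m).
It also fails if it takes over 61 s, if anything falls off the work surface, if the arm or the gripper's body presses on something with over 40 N, if the wrist force passes 120 N, or if a joint passes its speed limit or range.

## Robot

A 6-joint arm with a two-finger parallel gripper is mounted at the origin on the work surface. World frame = base frame: x ahead of the robot, y to its left, z up, the work surface at z = 0. Lengths are in m, angles in rad, forces in N, time in s.
With the tool pointing down it reaches from about 0.25 to 0.725 m from the base axis. Payload 4 kg.
Tool frame: the origin (TCP) lies on the centre line of the jaws, within the pads' length; the fingertips stand r.finger_overhang ahead of it and the grasp point (between the pads) lies 11 mm behind it (r.finger_overhang is the distance from the TCP to the fingertips, in m); z points along the fingers, y is the line along which they close (so a half turn about z gives the same grasp; the last joint's range is limited). The gripper opens to 85 mm and grips with 20 to 120 N. Pads are 22 mm wide; open, the fingers measure 114 mm over their backs; the gripper's body (76 mm by 85 mm) begins 54 mm behind the grasp point. The pads swing forward as they close: fully open they stand 13 mm farther back than shut.
Start: joints at [-1.294, 0.241, 0.005, 1.335, 0, 1.571], TCP at [0.137, -0.481, 0.239] pointing down, gripper open.
Joint ranges: [-2.72, 2.72], [-1.05, 1.87], [-1.09, 1.28], [-1.99, 2.15], [-1.42, 1.44], [-3.14, 3.14]. Speed limits (rad/s): [2.79, 2.79, 3.14, 3.14, 3.14, 3.14].

## Interface

Orientations are given as a unit quaternion [w, x, y, z].
In Python, from workcell import sensors, snapshot, calibration, r gives the robot as it stands. The module is installed in compiled form; this text tells all that it offers.
- The arm moves only by the shell command python3 -m handwheel 'ROWS' [FORCE]. ROWS is JSON, a list of rows, each a list of 3 entries, a list of its own where there are three numbers: the turn, a rotation vector about the world's x, y, z in degrees, then the shift along the world's x, y, z in m, then the closure, from 0 (fully open) to 1 (shut). A call has 1 to 10 rows; each row is the pose to reach, as a shift and turn from the pose commanded when the call began; what a row does not reach only later rows make up. A row lasts 1/8 s, in which the tool goes at most 62.5 mm and 10.7 degrees, less where a joint would pass 70% of its speed; a pose out of reach is approached as far as the arm can. A call with a gripper value outside its range is refused whole. The fingers move at their own pace and stop on an object; FORCE is the grip in N (left out, the last holds). Time passes only in rows, so rows that repeat a pose let the fingers close. It gives the time, the measured TCP pose, the force, the opening and the grip force at its end, in the units of the state.
- sensors.read_state(): the state, without advancing time (a new reading comes with each control period).
- snapshot(name): name is "scene" or "top" or "wrist"; returns the picture (480x640x3 uint8, red, green, blue); there is no depth.
- calibration(name): a dict with "fx", "fy", "cx", "cy" (pixels), "k1" (the pictures are not rectified: a ray, as slopes to the right and down, at radius r is drawn at 1 + k1 r^2 times it, then the intrinsics apply), "eye" and "attitude" of the camera in the world. Camera axes: x right, y down, z forward; pixel columns grow to the right and rows downward; lengths in m; the calibration is good to about 2 mm. A picture is of the moment at which its call begins: read the wrist's pose just before it. calibration takes no time and is no camera call; for the wrist camera it gives the pose at the moment of the call.
- r.hand_in(): hands the job in; it is judged then, once.
The state is a dict: "clock": time; "joint_pos": joint angles; "dq": joint speeds; "joint_efforts": joint torques, N m; "position": TCP position; "ee_rot": TCP orientation; "wrist_force": force on the tool from outside, world axes, zero at the start; "moment": the same for the moment, N m; "grip_width": opening from 0.0 (shut) to 1.0 (fully open); "finger_force": force on a finger pad.
Only numpy, scipy, OpenCV 4.12 (cv2) and the standard library are available. Lean on these libraries where they do the work, as an engineer would, in place of code of your own. Each camera call takes 0.05 s, during which the arm holds its last target. There are 200 camera calls.

## Working session

There is one attempt and no reset: what is moved stays moved. The work goes in short steps, Python scripts to look and compute and a shell command to move; the robot and the scene stay as the last step left them, time stands still between calls to the robot, and variables do not carry over. Pictures are saved under pics/ and viewed, at most 11 in all, crops included, and the job is handed in when it is done.

```bash
mkdir -p pics; python3 - <<'E'
from workcell import sensors, snapshot, calibration, r
import cv2
for n in("scene","top"):
    cv2.imwrite(f"pics/{n}0.png",snapshot(n)[:,:,::-1]); print(n,calibration(n))
print(sensors.read_state(), r.finger_overhang)
E
```

```text
scene {'fx': 508.48087233784446, 'fy': 508.48087233784446, 'cx': 324.37716445324094, 'cy': 248.78939303693008, 'k1': 0.002330693047810709, 'eye': array([1.03812789, 0.63974577, 1.08650177]), 'attitude': array([-0.10122179,  0.26463516,  0.89469585, -0.34531395])}
top {'fx': 484.75141443272236, 'fy': 484.75141443272236, 'cx': 313.8516892119926, 'cy': 233.12144891092194, 'k1': -0.1094806686194034, 'eye': array([ 0.33726079, -0.10053517,  1.34614317]), 'attitude': array([ 0.06226382, -0.69448355,  0.71442153, -0.05846101])}
{'clock': 0.1, 'joint_pos': array([-1.29398899e+00,  2.41376185e-01,  3.83292251e-03,  1.33517005e+00,
       -3.68502508e-05,  1.57078697e+00]), 'dq': array([-1.49275294e-03, -2.23286065e-03,  3.39540240e-03,  7.59166228e-04,
       -8.10218699e-04,  7.71923534e-05]), 'joint_efforts': array([ 1.89752034e-03, -3.73138046e+01,  2.53010327e+01,  1.08820110e-02,
        1.89285215e-04, -8.79574653e-07]), 'position': array([ 0.13648179, -0.48043898,  0.23847276]), 'ee_rot': array([-9.46787796e-04,  9.90436388e-01,  1.37966813e-01, -1.50480555e-04]), 'wrist_force': array([-0.64153306, -0.43389287, -0.09442915]), 'moment': array([0.06331065, 0.02262679, 0.03938393]), 'finger_force': 0.0, 'grip_width': 1.0000080349798957} 0.008
```

View pics/top0.png

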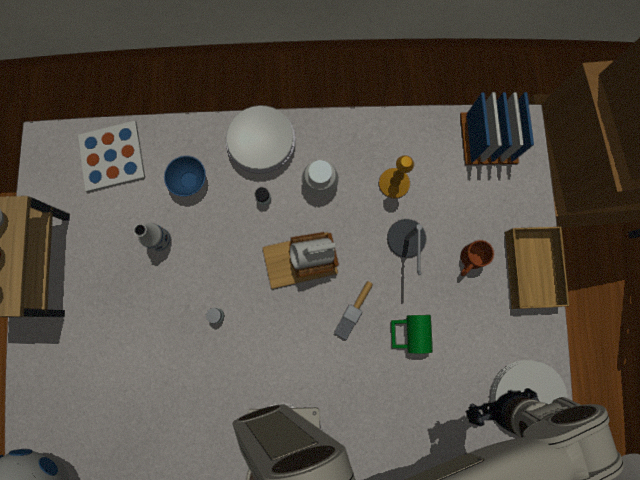

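View pics/scene0.png

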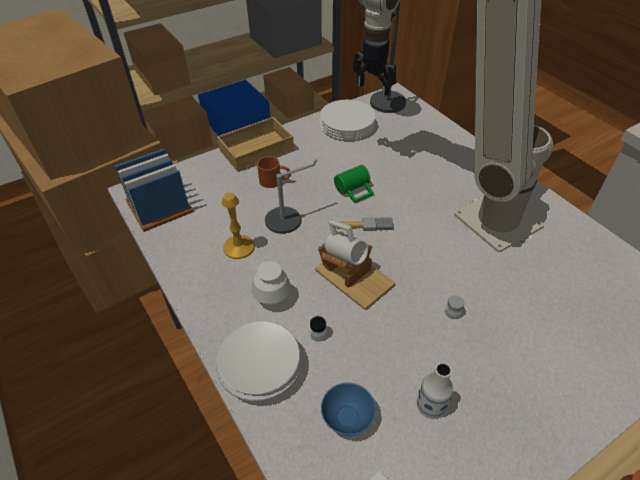

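The mug candidates are:
- White mug in the cradle at top (315,252), scene (347,245). It is white and in the trough, so it fits.
- Green mug at top (418,335), the look-alike to leave alone.
- Terracotta cup at top (477,257).

The bottle vase candidates are:
- Blue-decorated vase at top (155,238), scene (437,392). It has a tall neck, so it fits.
- Squat white vase at top (320,178).

I'll confirm these in enlarged crops.

```bash
python3 - <<'E'
import cv2,numpy as np
t=cv2.imread("pics/top0.png");s=cv2.imread("pics/scene0.png")
def c(im,x,y,k):
    w,h=400//k,300//k
    o=cv2.resize(im[y:y+h,x:x+w],None,fx=k,fy=k,interpolation=cv2.INTER_CUBIC)
    o=cv2.copyMakeBorder(o,0,300-o.shape[0],0,400-o.shape[1],cv2.BORDER_CONSTANT)
    o=np.clip(o.astype(float)*1.5,0,255).astype('uint8')
    for i in range(0,w,10):
        cv2.line(o,(i*k,0),(i*k,5),(0,0,255),1)
        if (x+i)%20==0: cv2.putText(o,str(x+i),(i*k,14),0,.35,(0,0,255))
    for j in range(0,h,10):
        cv2.line(o,(0,j*k),(5,j*k),(0,0,255),1)
        if (y+j)%20==0: cv2.putText(o,str(y+j),(6,j*k+4),0,.35,(0,0,255))
    return o
cv2.imwrite("pics/c1.png",np.vstack([np.hstack([c(t,250,220,4),c(t,370,210,4)]),np.hstack([c(s,300,210,4),c(s,250,150,4)])]))
cv2.imwrite("pics/c2.png",np.hstack([c(t,120,200,4),c(s,390,350,4)]))
E
```

```text
(no output)
```

View pics/c1.png

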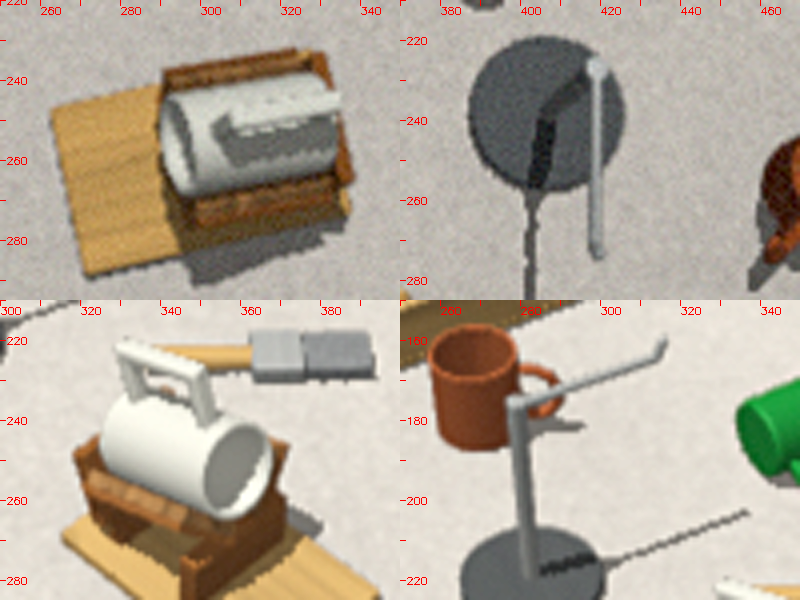

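View pics/c2.png

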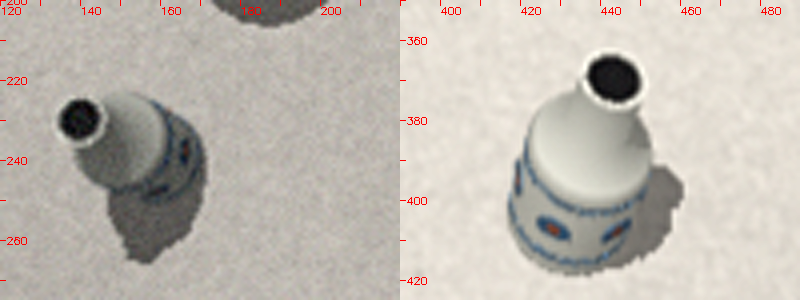

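Both confirmed. The mug lies mouth-left with its handle up, its bar from about top (307,250) to (335,245). The cradle board corners are at top (263,247) and (272.5,288.7). The stand's arm runs top (419.3,226.3) to (419.8,273.8). The vase rim is at top (140.5,229.8) and scene (443.3,369.5).

```bash
cat > h.py <<'E'
from workcell import sensors, snapshot, calibration, r
import numpy as np
from scipy.spatial.transform import Rotation as R
from scipy.optimize import least_squares
def rot(q): return R.from_quat(np.r_[q[1:],q[0]])
def proj(c,P):
    p=rot(c['attitude']).inv().apply(np.atleast_2d(P)-c['eye']); s=p[:,:2]/p[:,2:]
    s=s*(1+c['k1']*(s**2).sum(1,keepdims=True))
    return s*[c['fx'],c['fy']]+[c['cx'],c['cy']]
def place(v,P):  # v = x,y,yaw
    return R.from_euler('z',v[2]).apply(np.atleast_2d(P))+[v[0],v[1],0]
def fit(obs,v0):  # obs: (cam,localP,pix)
    cs={n:calibration(n) for n in('top','scene')}
    f=lambda v:np.concatenate([proj(cs[n],place(v,P))[0]-q for n,P,q in obs])
    s=least_squares(f,v0,loss='soft_l1'); return s.x,f(s.x).reshape(-1,2)
E
python3 - <<'E'
from h import *
np.set_printoptions(precision=4,suppress=True)
def bar(t,rad,y=0): return np.array([y,-.085,.078])+t*np.array([0,.9397,.342])+rad*np.array([0,-.342,.9397])
A=[('top',[.06,.095,.014],[263,247]),('top',[-.06,.095,.014],[272.5,288.7]),('top',[-.06,-.095,.014],[337.5,272.5]),
('scene',[.06,-.0,.014],[0,0])][:3]
v,e=fit(A,[.35,0,0]);print('cradle board',v,e.round(1).tolist())
B=A+[('top',bar(.050,.075),[320.5,247.5]),('scene',bar(.1,.0),[300+238/4,210+182/4])]
v,e=fit(B,[.35,0,0]);print('cradle',v,np.degrees(v[2]),e.round(1).tolist())
for n in('top','scene'):print(n,proj(calibration(n),place(v,[bar(.1,0),bar(.012,.075),bar(.088,.075),bar(.05,.07)])).round(1).tolist())
S=[('top',[0,0,.175],[419.3,226.3]),('top',[-.116,0,.187],[419.8,273.8]),('top',[0,0,.012],[406.5,238.1]),
('scene',[0,0,.175],[279.5,175.5]),('scene',[-.11,0,.175],[314.3,164.3]),('scene',[-.116,0,.187],[315.8,160]),('scene',[0,0,.012],[282.5,219.5])]
v,e=fit(S,[.35,-.3,0]);print('stand',v,np.degrees(v[2]),e.round(1).tolist(),'mid',place(v,[[-.055,0,.175],[-.116,0,.187]]))
V=[('top',[0,0,.165],[140.5,229.75]),('scene',[0,0,.165],[443.3,369.5])]
v,e=fit(V,[.35,.3,0]);print('vase',v[:2],e.round(1).tolist(),[proj(calibration(n),[*v[:2],0]).round(1).tolist() for n in('top','scene')])
E
```

```text
cradle board [ 0.4941 -0.0581  0.2103] [[-0.5, -0.2], [-0.4, 0.2], [1.8, 0.0]]
cradle [ 0.4935 -0.0531  0.2107] 12.069760494905303 [[-2.3, 0.1], [-2.2, 0.4], [-0.0, 0.3], [1.2, -0.8], [-0.6, -3.4]]
top [[294.0, 256.3], [335.6, 244.0], [307.5, 249.4], [321.0, 247.1]]
scene [[358.9, 252.1], [329.0, 220.0], [349.3, 226.7], [339.4, 224.9]]
stand [ 0.5469 -0.3549 -0.0757] -4.3359001568643025 [[-1.0, 0.9], [-1.1, -0.1], [-0.1, -0.3], [-0.6, -0.1], [-0.5, -0.8], [-0.2, -0.5], [0.0, -2.1]] mid [[ 0.4921 -0.3507  0.175 ]
 [ 0.4313 -0.3461  0.187 ]]
vase [0.5627 0.342 ] [[-1.1, -0.1], [-0.3, -0.6]] [[[160.1, 239.9]], [[430.5, 405.3]]]
```

```bash
cat >> h.py <<'E'
np.set_printoptions(precision=4,suppress=True)
def go(p,z,y):
    """print turn/shift from present pose to TCP p, tool z dir, tool y dir"""
    s=sensors.read_state(); z=np.array(z)/np.linalg.norm(z); y=np.array(y)-z*np.dot(z,y); y/=np.linalg.norm(y)
    T=R.from_matrix(np.c_[np.cross(y,z),y,z]); t=(T*rot(s['ee_rot']).inv()).as_rotvec(degrees=True)
    print('turn',t.round(2),'shift',(np.array(p)-s['position']).round(4),'|',np.linalg.norm(t).round(1))
CR=[.4938,-.0555,.2105]
def dirv(v,d): return R.from_euler('z',v[2]).apply(d)
def bar(t,rad,x=0): return np.array([x,-.085,.078])+t*np.array([0,.9397,.342])+rad*np.array([0,-.342,.9397])
E
python3 - <<'E'
from h import *
g=place(CR,bar(.026,.059))[0]; z=dirv(CR,[0,.342,-.9397]); y=dirv(CR,[1,0,0])
print(g,g-.1*z); go(g-.1*z,z,y)
E
```

```text
[ 0.5107 -0.1345  0.1423] [ 0.5178 -0.1679  0.2363]
turn [ 18.79 -11.45  85.23] shift [ 0.3813  0.3125 -0.0022] | 88.0
```

```bash
python3 -m handwheel '[[[0,0,0],[0.03,0.03,0.06],0],[[18.8,-11.4,85.2],[0.1,0.1,0.06],0],[[18.8,-11.4,85.2],[0.25,0.22,0.06],0],[[18.8,-11.4,85.2],[0.38,0.312,0.06],0],[[18.8,-11.4,85.2],[0.38,0.312,0.04],0],[[18.8,-11.4,85.2],[0.38,0.312,0.03],0],[[18.8,-11.4,85.2],[0.38,0.312,0.03],0],[[18.8,-11.4,85.2],[0.38,0.312,0.03],0],[[18.8,-11.4,85.2],[0.38,0.312,0.03],0],[[18.8,-11.4,85.2],[0.38,0.312,0.03],0]]' 60
python3 -m handwheel '[[[0,0,0],[0,0,0],0],[[0,0,0],[0,0,0],0]]'
python3 - <<'E'
from h import *
import cv2
c=calibration('wrist'); im=snapshot('wrist'); print(c); np.save('c3.npy',c,allow_pickle=True)
o=cv2.convertScaleAbs(im[:,:,::-1],alpha=1.4); cv2.imwrite('pics/w1.png',o)
g=place(CR,bar(.026,.059))[0]; z=dirv(CR,[0,.342,-.9397]); y=dirv(CR,[1,0,0]); go(g-.1*z,z,y)
print('bar ends top pred',proj(c,place(CR,[bar(.012,.075),bar(.088,.075)])),sensors.read_state()['joint_pos'])
E
```

```text
clock: 1.35
position: [0.5177, -0.1673, 0.2671]
ee_rot: [-0.137, 0.618, 0.767, 0.109]
wrist_force: [-0.3, -1.3, 0.5]
grip_width: 1.001
finger_force: 0.0
clock: 1.6
position: [0.5164, -0.1691, 0.2692]
ee_rot: [-0.135, 0.62, 0.765, 0.11]
wrist_force: [-0.6, 0.3, -0.5]
grip_width: 0.999
finger_force: 0.0
{'fx': 374.51266191258026, 'fy': 374.51266191258026, 'cx': 303.92668220479703, 'cy': 240.9822002868059, 'k1': -0.015414311908713875, 'eye': array([ 0.5128, -0.1521,  0.419 ]), 'attitude': array([-0.0408,  0.9938,  0.1035, -0.0036])}
turn [0.01 0.06 0.12] shift [ 0.0015  0.0013 -0.0331] | 0.1
bar ends top pred [[305.7282 273.1468]
 [305.6045 163.9366]] [-0.463   0.4899  0.393   1.6956  0.2714  0.8689]
```

View pics/w1.png

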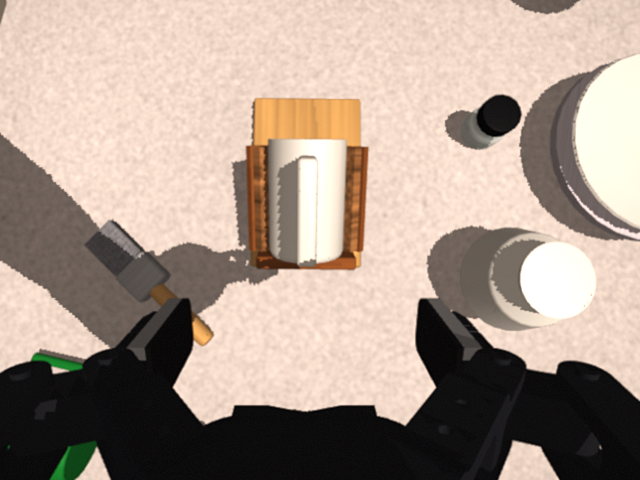

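The wrist view shows the bar end-on from above at (308,156)–(307.5,265), and the board's far corners at (256,97) and (361,97). I'll refine the cradle pose from these.

```bash
python3 - <<'E'
from h import *
c=np.load('c3.npy',allow_pickle=True).item()
P=[[-.06,.095,.014],[.06,.095,.014],bar(.088,.075),bar(.012,.075),bar(.1,-.0,-.033),bar(.1,0,.033)]
Q=np.array([[256,97.5],[361,98],[308,156.5],[307.5,265],[268,140],[347,140]])
for k in(2,4,6):
    f=lambda v:(proj(c,place(v,P))-Q)[:k].ravel()
    s=least_squares(f,CR); print(k,s.x,f(s.x).reshape(-1,2).round(1).tolist())
g=place(s.x,bar(.026,.059))[0]; v=s.x
z=dirv(v,[0,.342,-.9397]); y=dirv(v,[1,0,0]); print(g);go(g-.04*z,z,y);go(g,z,y)
E
```

```text
2 [ 0.4974 -0.0534  0.2034] [[-0.9, -0.0], [0.9, -0.0]]
4 [ 0.4955 -0.0507  0.1938] [[-1.3, -3.1], [0.5, -2.1], [0.9, 1.0], [-0.4, 2.0]]
6 [ 0.4953 -0.0512  0.1956] [[-1.6, -2.6], [0.2, -1.8], [0.6, 1.6], [-0.5, 2.6], [0.8, -1.4], [0.2, -0.5]]
[ 0.511  -0.1304  0.1423]
turn [ 0.01  0.06 -0.73] shift [-0.0026  0.0254 -0.0895] | 0.7
turn [ 0.01  0.06 -0.73] shift [-0.0053  0.0388 -0.1271] | 0.7
```

```bash
python3 -m handwheel '[[[0,0,-0.7],[-0.0026,0.0265,-0.0895],0],[[0,0,-0.7],[-0.0026,0.0265,-0.0895],0],[[0,0,-0.7],[-0.004,0.034,-0.11],0],[[0,0,-0.7],[-0.0055,0.04,-0.127],0],[[0,0,-0.7],[-0.0055,0.04,-0.127],0],[[0,0,-0.7],[-0.0055,0.04,-0.127],0]]' 60
python3 -m handwheel '[[[0,0,0],[0,0,0],1],[[0,0,0],[0,0,0],1],[[0,0,0],[0,0,0],1],[[0,0,0],[0,0,0],1],[[0,0,0],[0,0,0],1],[[0,0,0],[0,0,0],1],[[0,0,0],[0,0,0],1],[[0,0,0],[0,0,0],1]]' 60
```

```text
clock: 2.4
position: [0.5115, -0.1295, 0.1433]
ee_rot: [-0.133, 0.625, 0.762, 0.111]
wrist_force: [-0.4, -0.8, 1.0]
grip_width: 1.0
finger_force: 0.0
clock: 3.4
position: [0.5108, -0.1292, 0.1424]
ee_rot: [-0.134, 0.625, 0.762, 0.11]
wrist_force: [-4.3, -1.3, 3.0]
grip_width: 0.151
finger_force: 58.8
```

```bash
python3 -m handwheel '[[[0,0,0],[0,0.003,0.02],1],[[0,0,0],[0,0.006,0.05],1],[[0,0,0],[0,0.01,0.1],1],[[0,0,0],[0,0.01,0.14],1],[[0,0,0],[0,0.01,0.16],1],[[0,0,0],[0,0.01,0.16],1]]' 80
python3 - <<'E'
from h import *
S=[.5469,-.3549,-.0757]
p=place(S,[-.16,-.025,.26])[0]; print(p); go(p,[0,0,-1],dirv(S,[1,0,0]))
E
```

```text
clock: 4.15
position: [0.5125, -0.119, 0.3033]
ee_rot: [-0.132, 0.624, 0.762, 0.111]
wrist_force: [0.1, -0.0, -3.4]
grip_width: 0.148
finger_force: 78.7
[ 0.3855 -0.3677  0.26  ]
turn [-19.93  -0.94 -15.55] shift [-0.127  -0.2487 -0.0433] | 25.3
```

```bash
python3 -m handwheel '[[[0,0,0],[-0.04,-0.03,0],1],[[0,0,0],[-0.08,-0.06,0],1],[[-19.9,-0.9,-15.5],[-0.11,-0.11,0],1],[[-19.9,-0.9,-15.5],[-0.127,-0.16,0],1],[[-19.9,-0.9,-15.5],[-0.127,-0.2,-0.02],1],[[-19.9,-0.9,-15.5],[-0.127,-0.2487,-0.04],1],[[-19.9,-0.9,-15.5],[-0.127,-0.2487,-0.043],1],[[-19.9,-0.9,-15.5],[-0.127,-0.2487,-0.043],1],[[-19.9,-0.9,-15.5],[-0.127,-0.2487,-0.043],1]]'
python3 - <<'E'
from h import *
import cv2
S=[.5469,-.3549,-.0757]
c=calibration('wrist'); w=snapshot('wrist')[:,:,::-1]; s=snapshot('scene')[:,:,::-1]
np.save('c4.npy',c,allow_pickle=True)
cr=cv2.resize(s[90:240,250:450],None,fx=2.4,fy=2.4,interpolation=cv2.INTER_CUBIC)  # 480x360
ww=cv2.resize(w,(480,360)); 
o=np.hstack([ww[:,:400],cr[:,:400]])
cv2.imwrite('pics/w2.png',cv2.convertScaleAbs(o,alpha=1.3))
p=place(S,[-.16,-.025,.26])[0]; go(p,[0,0,-1],dirv(S,[1,0,0])); print(c['eye'])
print(proj(c,place(S,[[0,0,.179],[-.11,0,.175],[-.116,0,.191]])))
print(proj(calibration('scene'),place(S,[[0,0,.179],[-.11,0,.175],[-.116,0,.191]])))
E
```

```text
clock: 5.28
position: [0.3844, -0.3667, 0.2593]
ee_rot: [-0.003, 0.733, 0.68, -0.0]
wrist_force: [0.1, -0.1, -3.3]
grip_width: 0.146
finger_force: 78.9
turn [-0.13 -0.18 -0.02] shift [ 0.0009 -0.0008  0.0001] | 0.2
[ 0.3899 -0.2999  0.3945]
[[578.0947 216.0921]
 [390.3535 214.5891]
 [385.8682 220.1428]]
[[278.7698 174.2569]
 [313.8317 163.4539]
 [315.6092 158.3201]]
```

View pics/w2.png

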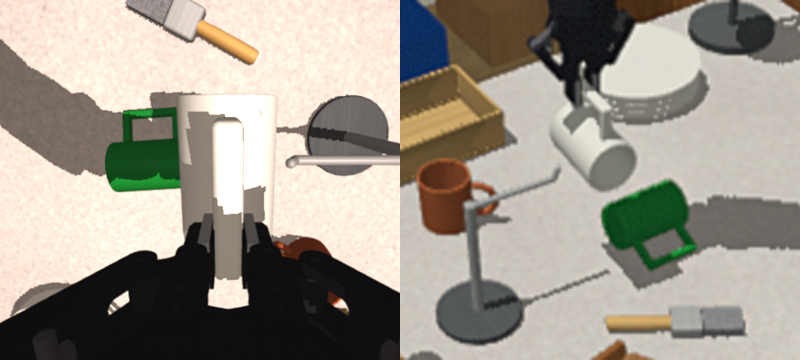

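The wrist view shows the hook tip at (389,215) full-size pixels against (386,220) predicted, so the stand pose is good to about 2 mm. The mug is held level, with the bar's mouth end at (304,160). I'll check the in-hand pose against the model.

```bash
python3 - <<'E'
from h import *
c=np.load('c4.npy',allow_pickle=True).item(); S=[.5469,-.3549,-.0757]
p=sensors.read_state()['position']; m=lambda t,rad,x=0: p+dirv(S,[x,t-.025,rad-.059])
print(proj(c,[m(.088,.075),m(.1,.033),m(.1,0,.033),m(.1,0,-.033)]))
p=place(S,[-.16,-.025,.191])[0]; go(p,[0,0,-1],dirv(S,[1,0,0]))
p=place(S,[-.06,-.025,.191])[0]; go(p,[0,0,-1],dirv(S,[1,0,0]))
E
```

```text
[[304.6079 154.2613]
 [304.7794 120.471 ]
 [371.5937 123.8257]
 [238.2206 123.9411]]
turn [-0.13 -0.18 -0.02] shift [ 0.0009 -0.0008 -0.0689] | 0.2
turn [-0.13 -0.18 -0.02] shift [ 0.1006 -0.0083 -0.0689] | 0.2
```

```bash
python3 -m handwheel '[[[0,0,0],[0.001,-0.001,-0.04],1],[[0,0,0],[0.001,-0.001,-0.069],1],[[0,0,0],[0.001,-0.001,-0.069],1],[[0,0,0],[0.001,-0.001,-0.069],1]]'
python3 -m handwheel '[[[0,0,0],[0.015,-0.001,0],1],[[0,0,0],[0.03,-0.002,0],1],[[0,0,0],[0.04,-0.003,0],1],[[0,0,0],[0.05,-0.004,0],1]]'
```

```text
clock: 5.88
position: [0.3859, -0.369, 0.1919]
ee_rot: [-0.001, 0.733, 0.68, -0.001]
wrist_force: [0.5, 0.2, -1.6]
grip_width: 0.145
finger_force: 78.8
clock: 6.38
position: [0.4362, -0.3727, 0.1902]
ee_rot: [-0.002, 0.734, 0.68, -0.001]
wrist_force: [-0.2, 0.8, -1.3]
grip_width: 0.146
finger_force: 79.0
```

```bash
python3 -m handwheel '[[[0,0,0],[0.015,-0.001,0],1],[[0,0,0],[0.03,-0.002,0],1],[[0,0,0],[0.045,-0.003,0],1],[[0,0,0],[0.052,-0.004,0],1],[[0,0,0],[0.052,-0.004,0],1]]'
python3 - <<'E'
from h import *
import cv2
c=calibration('wrist'); w=snapshot('wrist')[:,:,::-1]; s=snapshot('scene')[:,:,::-1]
cr=cv2.resize(s[110:200,235:335],None,fx=4,fy=4,interpolation=cv2.INTER_CUBIC)
ww=cv2.resize(w,(480,360)); 
cv2.imwrite('pics/w3.png',cv2.convertScaleAbs(np.hstack([ww[:,:400],cr]),alpha=1.3))
E
```

```text
clock: 7.0
position: [0.4875, -0.3766, 0.1899]
ee_rot: [-0.003, 0.734, 0.68, -0.001]
wrist_force: [-0.6, 0.2, -2.5]
grip_width: 0.15
finger_force: 78.9
```

View pics/w3.png

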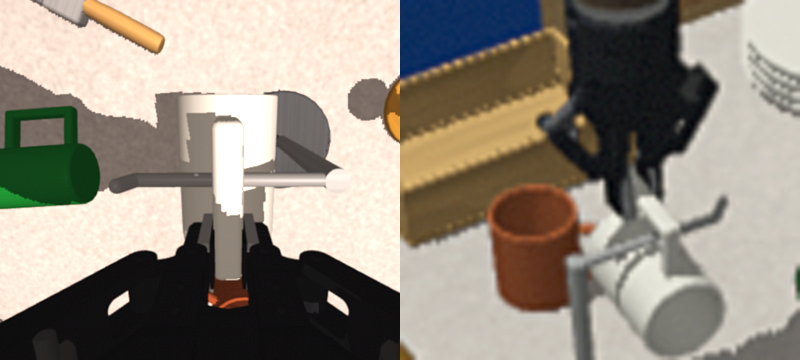

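The arm passes under the bar and through the loop, at wrist (228,180). I'll lower onto it.

```bash
python3 -m handwheel '[[[0,0,0],[0,0,-0.008],1],[[0,0,0],[0,0,-0.014],1],[[0,0,0],[0,0,-0.014],1]]'
python3 -m handwheel '[[[0,0,0],[0,0,-0.002],1],[[0,0,0],[0,0,-0.002],1]]'
```

```text
clock: 7.48
position: [0.4864, -0.3763, 0.1753]
ee_rot: [-0.003, 0.734, 0.679, -0.001]
wrist_force: [1.5, -0.6, -2.7]
grip_width: 0.145
finger_force: 78.9
clock: 7.72
position: [0.4871, -0.3767, 0.1743]
ee_rot: [-0.002, 0.734, 0.679, -0.001]
wrist_force: [-1.0, -0.2, -2.2]
grip_width: 0.149
finger_force: 78.9
```

```bash
python3 -m handwheel '[[[0,0,0],[0,0,-0.002],1],[[0,0,0],[0,0,-0.002],1]]'
python3 -m handwheel '[[[0,0,0],[0,0,-0.0015],1],[[0,0,0],[0,0,-0.0015],1]]'
```

```text
clock: 7.98
position: [0.4871, -0.3766, 0.1722]
ee_rot: [-0.002, 0.734, 0.679, -0.001]
wrist_force: [-0.2, 0.7, -1.8]
grip_width: 0.149
finger_force: 78.9
clock: 8.22
position: [0.4873, -0.3767, 0.1711]
ee_rot: [-0.002, 0.734, 0.68, -0.001]
wrist_force: [0.2, 0.1, -0.8]
grip_width: 0.146
finger_force: 79.3
```

```bash
python3 -m handwheel '[[[0,0,0],[0,0,-0.001],1],[[0,0,0],[0,0,-0.001],1]]'
python3 -m handwheel '[[[0,0,0],[0,0,0],0.7],[[0,0,0],[0,0,0],0.6],[[0,0,0],[0,0,0],0.6],[[0,0,0],[0,0,0],0.6],[[0,0,0],[0,0,0],0.6]]'
python3 -m handwheel '[[[0,0,0],[0,0,0.02],0.6],[[0,0,0],[0,0,0.05],0.6],[[0,0,0],[0,0,0.1],0.6],[[0,0,0],[0,0,0.15],0.6],[[0,0,0],[0,0,0.15],0.3]]'
python3 - <<'E'
from h import *
import cv2
w=snapshot('wrist')[:,:,::-1]; s=snapshot('scene')[:,:,::-1]
cr=cv2.resize(s[130:220,245:345],None,fx=4,fy=4,interpolation=cv2.INTER_CUBIC)
ww=cv2.resize(w,(480,360)); 
cv2.imwrite('pics/w4.png',cv2.convertScaleAbs(np.hstack([ww[:,:400],cr]),alpha=1.3))
# vase grasp: tool radial, 20 deg down, at neck z=.140
V=np.array([.5627,.342]); a=np.arctan2(V[1],V[0]); rho=np.array([np.cos(a),np.sin(a),0]); t=np.array([-rho[1],rho[0],0])
z=rho*np.cos(np.radians(20))-np.array([0,0,1])*np.sin(np.radians(20))
g=np.array([*V,.140])+.011*z; print(g,sensors.read_state()['joint_pos'])
for sgn in(1,-1): go(g-.12*z,z,sgn*t)
E
```

```text
clock: 8.48
position: [0.4874, -0.3768, 0.1709]
ee_rot: [-0.002, 0.734, 0.679, -0.0]
wrist_force: [-2.0, 0.5, 4.6]
grip_width: 0.149
finger_force: 79.9
clock: 9.1
position: [0.4871, -0.3767, 0.1697]
ee_rot: [-0.002, 0.734, 0.679, -0.001]
wrist_force: [0.0, -0.1, -0.4]
grip_width: 0.402
finger_force: 0.0
clock: 9.72
position: [0.4887, -0.3779, 0.3253]
ee_rot: [0.003, 0.734, 0.679, 0.0]
wrist_force: [-0.1, 0.7, 0.4]
grip_width: 0.6
finger_force: 0.0
[0.5715 0.3474 0.1362] [-0.658   0.4802  0.5591  1.6532 -0.0004  0.9895]
turn [-43.95 -71.93 106.99] shift [-0.0122  0.6656 -0.1429] | 136.2
turn [ 61.54 -37.98 -47.32] shift [-0.0122  0.6656 -0.1429] | 86.4
```

View pics/w4.png

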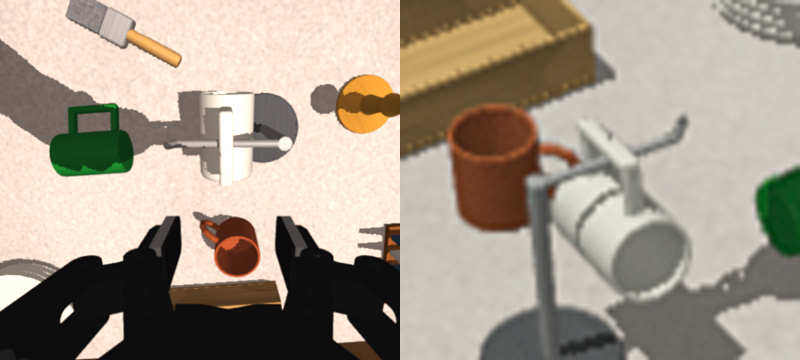

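The mug hangs level on the hook, released. Next I'll yaw the tool while carrying it toward the vase.

```bash
python3 -m handwheel '[[[0,0,10],[-0.02,0.05,0.01],0],[[0,0,21],[-0.05,0.11,0.02],0],[[0,0,31],[-0.07,0.17,0.02],0],[[0,0,42],[-0.07,0.23,0.02],0],[[0,0,52],[-0.07,0.29,0.02],0],[[0,0,63],[-0.07,0.35,0.02],0],[[0,0,73],[-0.07,0.41,0.02],0],[[0,0,84],[-0.07,0.47,0.02],0],[[0,0,94],[-0.06,0.53,0.02],0],[[0,0,105],[-0.05,0.57,0.02],0]]'
python3 -m handwheel '[[[0,0,10],[0,0.02,0],0],[[0,0,20],[0,0.03,0],0],[[0,0,20.5],[0,0.03,0],0],[[0,0,20.5],[0,0.03,0],0]]'
python3 - <<'E'
from h import *
import cv2
c=calibration('wrist'); w=snapshot('wrist')[:,:,::-1]
np.save('c5.npy',c,allow_pickle=True)
cv2.imwrite('pics/w5.png',cv2.convertScaleAbs(w,alpha=1.3))
V=[.5627,.342]
print(c,sensors.read_state()['joint_pos'],proj(c,[[*V,.165],[*V,0]]))
E
```

```text
clock: 11.08
position: [0.4361, 0.1956, 0.3377]
ee_rot: [-0.003, -0.094, 0.996, -0.003]
wrist_force: [0.0, -0.4, -0.3]
grip_width: 1.002
finger_force: 0.0
clock: 11.58
position: [0.4367, 0.2227, 0.3388]
ee_rot: [-0.002, -0.265, 0.964, -0.003]
wrist_force: [-0.0, 0.1, -0.3]
grip_width: 0.998
finger_force: 0.0
{'fx': 374.51266191258026, 'fy': 374.51266191258026, 'cx': 303.92668220479703, 'cy': 240.9822002868059, 'k1': -0.015414311908713875, 'eye': array([0.3796, 0.1904, 0.4742]), 'attitude': array([0.0669, 0.4905, 0.8615, 0.1126])} [ 0.4741  0.205   0.2162  1.5855 -0.0046 -0.0617] [[344.0025 393.2569]
 [332.3286 315.784 ]]
```

View pics/w5.png

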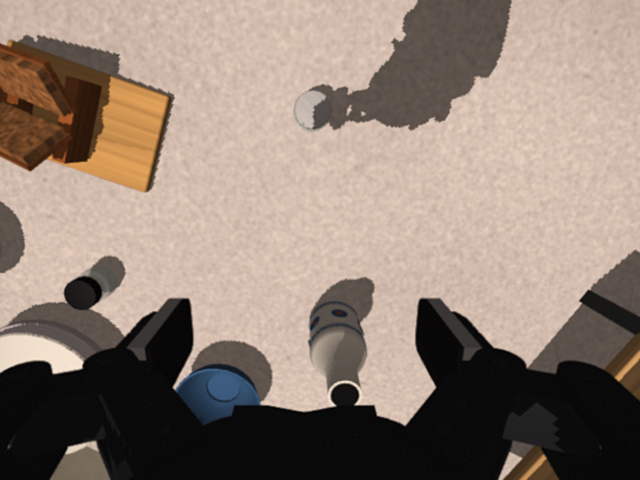

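The vase rim is seen at (345,394) against (344,393) predicted, so the vase position is confirmed.

```bash
python3 - <<'E'
from h import *
V=np.array([.5627,.342]); a=np.arctan2(V[1],V[0]); rho=np.array([np.cos(a),np.sin(a),0]); t=np.array([-rho[1],rho[0],0])
z=rho*np.cos(np.radians(20))-np.array([0,0,1])*np.sin(np.radians(20))
g=np.array([*V,.142])+.011*z; print(g)
go(g-.12*z,z,t); go(g,z,t)
E
```

```text
[0.5715 0.3474 0.1382]
turn [ 36.35 -60.08   0.67] shift [ 0.0383  0.0662 -0.1599] | 70.2
turn [ 36.35 -60.08   0.67] shift [ 0.1347  0.1247 -0.2009] | 70.2
```

```bash
python3 -m handwheel '[[[5,-8.6,0.1],[0,0.02,-0.02],0],[[11,-17.2,0.2],[0.0,0.04,-0.04],0],[[16,-25.8,0.3],[0.01,0.05,-0.06],0],[[21,-34.3,0.4],[0.02,0.06,-0.08],0],[[26,-42.9,0.5],[0.03,0.066,-0.1],0],[[31,-51.5,0.6],[0.038,0.066,-0.12],0],[[36.3,-60,0.7],[0.038,0.066,-0.14],0],[[36.3,-60,0.7],[0.038,0.066,-0.16],0],[[36.3,-60,0.7],[0.038,0.066,-0.16],0],[[36.3,-60,0.7],[0.038,0.066,-0.16],0]]'
python3 - <<'E'
from h import *
V=np.array([.5627,.342]); a=np.arctan2(V[1],V[0]); rho=np.array([np.cos(a),np.sin(a),0]); t=np.array([-rho[1],rho[0],0])
z=rho*np.cos(np.radians(20))-np.array([0,0,1])*np.sin(np.radians(20))
g=np.array([*V,.142])+.011*z
go(g,z,t); print(sensors.read_state()['joint_pos'])
E
```

```text
clock: 12.88
position: [0.5036, 0.3056, 0.1928]
ee_rot: [0.541, -0.223, 0.797, 0.151]
wrist_force: [2.3, 1.5, 1.4]
grip_width: 1.001
finger_force: 0.0
turn [ 0.96 -1.41  0.04] shift [ 0.0679  0.0418 -0.0545] | 1.7
[ 0.5459  0.2509 -1.0879 -0.96   -0.001  -0.0012]
```

```bash
cat > k.py <<'E'
from h import *
D=np.array([[.205,.2162,1.5855,.4902,.3388],[.4802,.5591,1.6532,.6178,.3253],[.2509,-1.0879,-.96,.5891,.1928],[.2414,.0038,1.3352,.4994,.2385]])
def fk(k,q):
    j2,j3,j4=q; L1,L2,L3,h,e=k; f=j2-j3; P=f+j4
    return np.array([L1*np.sin(j2)+L2*np.cos(f)+e*np.sin(f)+L3*np.cos(P), h+L1*np.cos(j2)-L2*np.sin(f)+e*np.cos(f)-L3*np.sin(P)])
s=least_squares(lambda k:np.concatenate([fk(k,d[:3])-d[3:] for d in D]),[.35,.35,.25,.3,0]); K=s.x
lo=np.array([-1.05,-1.09,-1.99]);hi=np.array([1.87,1.28,2.15])
def ik(r,z,P):
    f=lambda q:np.r_[fk(K,q)-[r,z],(q[0]-q[1]+q[2]-P)*.3]
    b=min((least_squares(f,x0,bounds=(lo,hi)) for x0 in([.5,-.5,0],[.3,.3,1],[1,0,-.5])),key=lambda s:s.cost)
    return b.x,1000*np.sqrt(2*b.cost)
E
python3 - <<'E'
from k import *
print(K,1000*np.sqrt(2*s.cost))
for a in(20,30,40,50):
  for back in(.12,.09,.06,.03,0):
    A=np.radians(a); r=.6585+(.011-back)*np.cos(A); z=.142-(.011-back)*np.sin(A); q,e=ik(r,z,A); print(a,back,q,'err',e.round(1))
E
```

```text
[0.4888 0.3936 0.3979 0.2479 0.0076] 4.423704866751281
20 0.12 [ 0.1938 -1.09   -0.8605] err 31.1
20 0.09 [ 0.3387 -1.09   -1.0477] err 14.8
20 0.06 [ 0.4519 -1.0744 -1.1772] err 0.0
20 0.03 [ 0.5    -1.0078 -1.1587] err 0.0
20 0 [ 0.5455 -0.9395 -1.136 ] err 0.0
30 0.12 [ 0.0461 -1.0199 -0.5424] err 0.0
30 0.09 [ 0.1402 -0.983  -0.5997] err 0.0
30 0.06 [ 0.2263 -0.9402 -0.6429] err 0.0
30 0.03 [ 0.3052 -0.8924 -0.6741] err 0.0
30 0 [ 0.3782 -0.8403 -0.6949] err 0.0
40 0.12 [-0.0359 -0.8063 -0.0723] err 0.0
40 0.09 [ 0.05   -0.7886 -0.1405] err 0.0
40 0.06 [ 0.1335 -0.7649 -0.2003] err 0.0
40 0.03 [ 0.2142 -0.7354 -0.2515] err 0.0
40 0 [ 0.2918 -0.7007 -0.2944] err 0.0
50 0.12 [-0.0051 -0.5765  0.3012] err 0.0
50 0.09 [ 0.0643 -0.5742  0.2342] err 0.0
50 0.06 [ 0.1345 -0.5664  0.1717] err 0.0
50 0.03 [ 0.2052 -0.5533  0.1142] err 0.0
50 0 [ 0.2757 -0.5348  0.0622] err 0.0
```

```bash
cat >> h.py <<'E'
V=np.array([.5627,.342]); _a=np.arctan2(V[1],V[0]); rho=np.array([np.cos(_a),np.sin(_a),0]); tt=np.array([-rho[1],rho[0],0])
def vg(a,back,zz=.143):
    A=np.radians(a); z=rho*np.cos(A)-np.array([0,0,1])*np.sin(A); return np.array([*V,zz])+(.011-back)*z,z,tt
E
python3 -m handwheel '[[[0,0,0],[0,0,0.03],0],[[0,0,0],[0,0,0.03],0]]'
python3 - <<'E'
from h import *
go(*vg(30,.10))
print(sensors.read_state()['position'])
E
```

```text
clock: 13.12
position: [0.5044, 0.3063, 0.2269]
ee_rot: [0.543, -0.223, 0.795, 0.151]
wrist_force: [0.6, -0.2, 0.4]
grip_width: 0.997
finger_force: 0.0
turn [-4.4   7.43  0.01] shift [-0.0076 -0.0043 -0.0394] | 8.6
[0.5044 0.3063 0.2269]
```

```bash
python3 -m handwheel '[[[-4.4,7.4,0],[-0.008,-0.004,0],0],[[-4.4,7.4,0],[-0.008,-0.004,-0.02],0],[[-4.4,7.4,0],[-0.008,-0.004,-0.039],0],[[-4.4,7.4,0],[-0.008,-0.004,-0.039],0],[[-4.4,7.4,0],[-0.008,-0.004,-0.039],0]]'
python3 - <<'E'
from h import *
go(*vg(30,.10)); go(*vg(30,.0))
print(sensors.read_state()['joint_pos'])
E
```

```text
clock: 13.75
position: [0.4953, 0.3022, 0.1856]
ee_rot: [0.48, -0.234, 0.835, 0.134]
wrist_force: [0.2, -0.4, 0.7]
grip_width: 1.002
finger_force: 0.0
turn [ 0.15 -0.17 -0.06] shift [ 0.0016 -0.0002  0.0019] | 0.2
turn [ 0.15 -0.17 -0.06] shift [ 0.0756  0.0448 -0.0481] | 0.2
[ 0.5487  0.1088 -0.9944 -0.5757 -0.0016  0.0001]
```

```bash
python3 -m handwheel '[[[0,0,0],[0.025,0.015,-0.016],0],[[0,0,0],[0.05,0.03,-0.032],0],[[0,0,0],[0.065,0.038,-0.041],0],[[0,0,0],[0.0756,0.0448,-0.048],0],[[0,0,0],[0.0756,0.0448,-0.048],0],[[0,0,0],[0.0756,0.0448,-0.048],0]]'
python3 -m handwheel '[[[0,0,0],[0,0,0],0.3],[[0,0,0],[0,0,0],0.5],[[0,0,0],[0,0,0],1],[[0,0,0],[0,0,0],1],[[0,0,0],[0,0,0],1],[[0,0,0],[0,0,0],1],[[0,0,0],[0,0,0],1],[[0,0,0],[0,0,0],1]]' 100
```

```text
clock: 14.5
position: [0.5704, 0.347, 0.1377]
ee_rot: [0.48, -0.235, 0.835, 0.134]
wrist_force: [0.7, -0.1, -0.4]
grip_width: 1.001
finger_force: 0.0
clock: 15.5
position: [0.5712, 0.3474, 0.1381]
ee_rot: [0.48, -0.235, 0.834, 0.134]
wrist_force: [-1.1, -1.1, 4.3]
grip_width: 0.366
finger_force: 98.6
```

```bash
cat >> h.py <<'E'
CR2=[.4955,-.0508,.197]
def vase_goal(T0,p0,up=0.,gap=.003):
    """TCP rotation and position placing vase in the cradle; T0,p0: TCP pose at grasp (vase upright at V)"""
    u=dirv(CR2,[0,.9397,.342]); dn=dirv(CR2,[0,.342,-.9397])
    M=R.from_matrix(np.c_[dn,np.cross(u,dn),u])*R.from_matrix(np.c_[rho,tt,[0,0,1]]).inv()
    foot=place(CR2,[0,-.085,.078])[0]+u*gap+[0,0,up]
    return M*T0, foot+M.apply(p0-np.array([*V,0]))
def turn(Ta,Tb): return (Tb*Ta.inv()).as_rotvec(degrees=True)
E
python3 - <<'E'
from k import *
s=sensors.read_state(); np.savez('grasp.npz',q=s['ee_rot'],p=s['position'])
T0=rot(s['ee_rot']); p0=s['position']
T,p=vase_goal(T0,p0,.08); print('goal',p,'z',T.apply([0,0,1]),'y',T.apply([0,1,0]),'total',turn(T0,T))
print('pitch turn', 70*tt)
for r,z,P in((.66,.22,30),(.66,.28,30),(.62,.28,50),(.58,.3,70),(.54,.32,100)): print(r,z,P,ik(r,z,np.radians(P)))
E
```

```text
goal [ 0.4853 -0.0008  0.1968] z [ 0.0337 -0.1731 -0.9843] y [-0.9804 -0.1972  0.0011] total [-67.7908  29.7737  60.647 ]
pitch turn [-36.3565  59.8181   0.    ]
0.66 0.22 30 (array([ 0.1548, -0.7795, -0.4107]), np.float64(1.8344221486368155e-10))
0.66 0.28 30 (array([ 0.0362, -0.6962, -0.2088]), np.float64(1.4296935202784156e-09))
0.62 0.28 50 (array([ 0.0023, -0.4134,  0.457 ]), np.float64(1.1542762074312511e-09))
0.58 0.3 70 (array([ 0.1124, -0.0594,  1.0499]), np.float64(1.7222677081776902e-10))
0.54 0.32 100 (array([0.4583, 0.5038, 1.7908]), np.float64(1.213188106342186e-10))
```

```bash
python3 -m handwheel '[[[0,0,0],[0,0,0.015],1],[[0,0,0],[0,0,0.04],1],[[0,0,0],[0,0,0.08],1],[[0,0,0],[0,0,0.12],1],[[0,0,0],[-0.01,-0.005,0.15],1],[[0,0,0],[-0.01,-0.005,0.16],1],[[0,0,0],[-0.01,-0.005,0.16],1]]' 120
python3 -m handwheel '[[[-2.6,4.3,0],[-0.01,-0.006,0],1],[[-5.2,8.6,0],[-0.02,-0.012,0],1],[[-9.1,15,0],[-0.03,-0.018,0],1],[[-13,21.4,0],[-0.04,-0.024,0],1],[[-17,27.8,0],[-0.05,-0.03,0],1],[[-20.8,34.2,0],[-0.06,-0.036,0],1],[[-24.6,40.6,0],[-0.07,-0.042,0],1],[[-28.5,47,0],[-0.08,-0.05,0],1],[[-32.4,53.4,0],[-0.09,-0.055,0],1],[[-36.4,59.8,0],[-0.094,-0.057,0],1]]'
python3 -m handwheel '[[[0,0,0],[0,0,0],1],[[0,0,0],[0,0,0],1]]'
python3 - <<'E'
from h import *
g=np.load('grasp.npz'); T0=rot(g['q']); T,p=vase_goal(T0,g['p'],.08); s=sensors.read_state()
print(turn(rot(s['ee_rot']),T),p-s['position'],s['joint_pos'])
E
```

```text
clock: 16.38
position: [0.5603, 0.342, 0.296]
ee_rot: [0.479, -0.235, 0.835, 0.134]
wrist_force: [-0.1, -0.4, -3.9]
grip_width: 0.358
finger_force: 119.1
clock: 17.62
position: [0.4673, 0.2855, 0.2954]
ee_rot: [-0.089, -0.269, 0.959, -0.025]
wrist_force: [0.8, -0.2, -4.0]
grip_width: 0.361
finger_force: 119.2
clock: 17.88
position: [0.4672, 0.2855, 0.2959]
ee_rot: [-0.086, -0.27, 0.959, -0.024]
wrist_force: [-0.1, -0.1, -3.2]
grip_width: 0.363
finger_force: 119.5
[ 0.0669  0.0009 69.9739] [ 0.0181 -0.2863 -0.0991] [ 0.5481  0.4771  0.476   1.748   0.0007 -0.0001]
```

```bash
python3 -m handwheel '[[[0,0,8],[0,-0.02,0],1],[[0,0,17],[0.004,-0.06,0],1],[[0,0,26],[0.008,-0.1,0],1],[[0,0,35],[0.012,-0.14,0],1],[[0,0,44],[0.016,-0.18,-0.01],1],[[0,0,53],[0.018,-0.22,-0.02],1],[[0,0,62],[0.018,-0.26,-0.04],1],[[0,0,70],[0.018,-0.286,-0.06],1],[[0,0,70],[0.018,-0.286,-0.08],1],[[0,0,70],[0.018,-0.286,-0.08],1]]'
python3 -m handwheel '[[[0,0,0],[0,0,-0.019],1],[[0,0,0],[0,0,-0.019],1]]'
python3 - <<'E'
from h import *
import cv2
g=np.load('grasp.npz'); T0=rot(g['q']); p0=g['p']; T,p=vase_goal(T0,p0,.08); s=sensors.read_state()
print(turn(rot(s['ee_rot']),T),p-s['position'])
M=rot(s['ee_rot'])*T0.inv(); f=s['position']-M.apply(p0-np.array([*V,0])); u=M.apply([0,0,1]); side=M.apply(tt); dn=M.apply(rho)
prof=[(0,.030),(.006,.033),(.092,.033),(.118,.017),(.165,.017)]
out=[]
for n,(x,y) in(('scene',(300,180)),('top',(260,205))):
    c=calibration(n); im=snapshot(n)[:,:,::-1]; k=4
    o=cv2.resize(im[y:y+100,x:x+100],None,fx=k,fy=k,interpolation=cv2.INTER_CUBIC); o=cv2.convertScaleAbs(o,alpha=1.4)
    v=(c['eye']-f)/np.linalg.norm(c['eye']-f); w=np.cross(u,v); w/=np.linalg.norm(w)
    L=[f+t*u+rr*w for t,rr in prof]+[f+t*u-rr*w for t,rr in prof[::-1]]
    cv2.polylines(o,[((proj(c,L)-[x,y])*k).astype(np.int32)],True,(0,255,0),1)
    e=place(CR2,[[0,-.085,.078],bar(.095,-.0),bar(.095,-.010,.045),bar(0,-.010,.045),bar(0,-.01,-.045),bar(.095,-.01,-.045),[.06,.095,.014],[-.06,.095,.014]])
    for q in (proj(c,e)-[x,y])*k: cv2.drawMarker(o,tuple(int(a) for a in q),(0,0,255),0,8,1)
    out.append(o)
cv2.imwrite('pics/v1.png',np.hstack(out))
E
```

```text
clock: 19.12
position: [0.4825, -0.0011, 0.2172]
ee_rot: [0.057, 0.771, -0.631, 0.068]
wrist_force: [0.1, 1.3, -3.3]
grip_width: 0.359
finger_force: 119.5
clock: 19.38
position: [0.4839, -0.0003, 0.1988]
ee_rot: [0.057, 0.771, -0.631, 0.069]
wrist_force: [-0.3, -0.3, -4.1]
grip_width: 0.356
finger_force: 119.6
[ 0.0387  0.0317 -0.0616] [ 0.0014 -0.0005 -0.002 ]
```

View pics/v1.png

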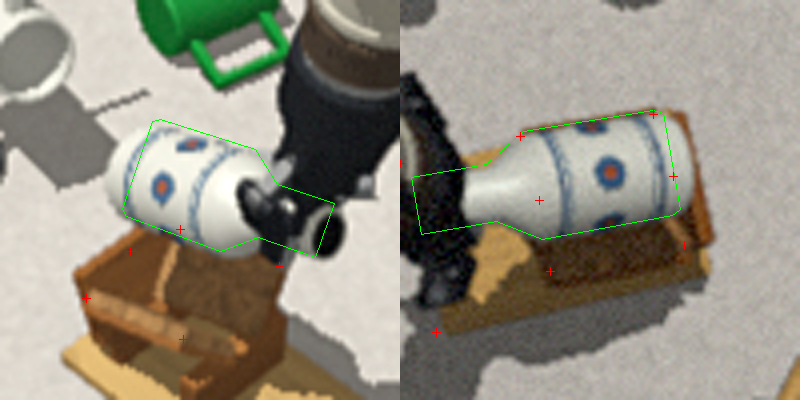

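The projected outline (green) matches the held vase in both views, with no sag. The foot edge is at top crop x≈693, against about 690 expected. I'll descend slowly.

```bash
python3 -m handwheel '[[[0,0,0],[0.0015,-0.0005,-0.02],1],[[0,0,0],[0.0015,-0.0005,-0.04],1],[[0,0,0],[0.0015,-0.0005,-0.055],1],[[0,0,0],[0.0015,-0.0005,-0.065],1],[[0,0,0],[0.0015,-0.0005,-0.07],1],[[0,0,0],[0.0015,-0.0005,-0.072],1],[[0,0,0],[0.0015,-0.0005,-0.074],1],[[0,0,0],[0.0015,-0.0005,-0.074],1]]'
python3 -m handwheel '[[[0,0,0],[0,0,-0.001],1],[[0,0,0],[0,0,-0.002],1],[[0,0,0],[0,0,-0.002],1]]'
python3 -m handwheel '[[[0,0,0],[0,0,-0.001],1],[[0,0,0],[0,0,-0.002],1],[[0,0,0],[0,0,-0.002],1]]'
```

```text
clock: 20.48
position: [0.4865, -0.0012, 0.1247]
ee_rot: [0.057, 0.771, -0.631, 0.069]
wrist_force: [-0.3, 0.6, -3.7]
grip_width: 0.358
finger_force: 119.7
clock: 20.85
position: [0.4863, -0.0015, 0.1227]
ee_rot: [0.057, 0.771, -0.631, 0.069]
wrist_force: [-0.1, -0.8, -1.4]
grip_width: 0.358
finger_force: 119.1
clock: 21.22
position: [0.4861, -0.0016, 0.1212]
ee_rot: [0.057, 0.771, -0.631, 0.069]
wrist_force: [-4.3, -0.1, 5.2]
grip_width: 0.364
finger_force: 119.8
```

```bash
python3 -m handwheel '[[[0,0,0],[-0.0015,-0.0003,0],1],[[0,0,0],[-0.003,-0.0006,0],1],[[0,0,0],[-0.003,-0.0006,0],1]]'
python3 -m handwheel '[[[0,0,0],[0,0,-0.001],1],[[0,0,0],[0,0,-0.001],1]]'
```

```text
clock: 21.6
position: [0.4839, -0.0017, 0.1204]
ee_rot: [0.056, 0.771, -0.631, 0.069]
wrist_force: [0.4, -0.1, -1.6]
grip_width: 0.36
finger_force: 119.7
clock: 21.85
position: [0.4839, -0.0016, 0.1199]
ee_rot: [0.056, 0.771, -0.631, 0.069]
wrist_force: [0.4, 0.9, 0.4]
grip_width: 0.362
finger_force: 119.8
```

```bash
python3 -m handwheel '[[[0,0,0],[0,0,-0.001],1],[[0,0,0],[0,0,-0.001],1]]'
python3 -m handwheel '[[[0,0,0],[-0.001,0,-0.001],1],[[0,0,0],[-0.001,0,-0.001],1]]'
```

```text
clock: 22.1
position: [0.4839, -0.0015, 0.1194]
ee_rot: [0.056, 0.771, -0.631, 0.069]
wrist_force: [-1.0, 1.6, 6.0]
grip_width: 0.363
finger_force: 120.2
clock: 22.35
position: [0.4839, -0.0014, 0.1191]
ee_rot: [0.055, 0.771, -0.631, 0.07]
wrist_force: [-0.4, 2.0, 8.4]
grip_width: 0.361
finger_force: 120.5
```

```bash
cat > chk.py <<'E'
from h import *
g=np.load('grasp.npz'); T0=rot(g['q']); s=sensors.read_state()
M=rot(s['ee_rot'])*T0.inv(); f=s['position']-M.apply(g['p']-np.array([*V,0])); rim=f+M.apply([0,0,.165])
inv=lambda P:R.from_euler('z',-CR2[2]).apply(P-np.array([*CR2[:2],0]))
print('foot',inv(f),'rim',inv(rim),s['wrist_force'],s['moment'])
E
python3 chk.py
```

```text
foot [-0.0012 -0.0825  0.0816] rim [-0.0016  0.0726  0.1377] [-0.4204  2.0046  8.4234] [ 0.1399  0.0456 -0.0164]
```

```bash
python3 -m handwheel '[[[0,0,0],[0.0003,-0.0014,0],1],[[0,0,0],[0.0005,-0.0028,-0.0005],1],[[0,0,0],[0.0005,-0.0028,-0.0005],1]]' 
python3 chk.py
```

```text
clock: 22.72
position: [0.4843, -0.0038, 0.1185]
ee_rot: [0.055, 0.771, -0.631, 0.07]
wrist_force: [-0.4, 2.8, 8.2]
grip_width: 0.359
finger_force: 120.7
foot [-0.0012 -0.0849  0.0808] rim [-0.0016  0.0702  0.1372] [-0.4463  2.814   8.2059] [0.4834 0.0731 0.0338]
```

```bash
python3 -m handwheel '[[[0,0,0],[0,0,0],1],[[0,0,0],[0,0,0],1],[[0,0,0],[0,0,0],1]]' 25
python3 -m handwheel '[[[0,0,0],[0,0,0],0.5],[[0,0,0],[0,0,0],0.35],[[0,0,0],[0,0,0],0.2],[[0,0,0],[0,0,0],0.2],[[0,0,0],[0,0,0],0.2],[[0,0,0],[0,0,0],0.2]]'
python3 -m handwheel '[[[0,0,0],[-0.001,0.004,0.02],0.2],[[0,0,0],[-0.002,0.01,0.05],0.2],[[0,0,0],[-0.003,0.015,0.09],0.2],[[0,0,0],[-0.003,0.015,0.14],0.2],[[0,0,0],[-0.003,0.015,0.19],0.2],[[0,0,0],[-0.1,0.06,0.19],0.2],[[0,0,0],[-0.15,0.1,0.19],0.2],[[0,0,0],[-0.15,0.1,0.19],0.2]]'
python3 - <<'E'
from h import *
import cv2
u=dirv(CR2,[0,.9397,.342]); out=[]
prof=[(0,.033),(.092,.033),(.118,.017),(.165,.017)]; f=place(CR2,[0,-.085,.078])[0]
for n,(x,y) in(('scene',(300,180)),('top',(260,205)),('scene',(245,130))):
    c=calibration(n); im=snapshot(n)[:,:,::-1]; k=4 if len(out)<2 else 2
    o=cv2.convertScaleAbs(cv2.resize(im[y:y+100,x:x+100],None,fx=k,fy=k,interpolation=cv2.INTER_CUBIC),alpha=1.4)
    if k==4:
        v=c['eye']-f; w=np.cross(u,v); w/=np.linalg.norm(w)
        L=[f+t*u+q*w for t,q in prof]+[f+t*u-q*w for t,q in prof[::-1]]
        cv2.polylines(o,[((proj(c,L)-[x,y])*k).astype(np.int32)],True,(0,255,0),1)
    out.append(o)
b=np.zeros((200,800,3),np.uint8); b[:,:200]=out[2]
cv2.imwrite('pics/v2.png',np.vstack([np.hstack(out[:2]),b])); print(sensors.read_state()['position'],sensors.read_state()['wrist_force'])
E
```

```text
clock: 23.1
position: [0.4843, -0.0038, 0.1185]
ee_rot: [0.055, 0.771, -0.631, 0.07]
wrist_force: [-0.4, 3.6, 5.9]
grip_width: 0.362
finger_force: 120.7
clock: 23.85
position: [0.4828, -0.0047, 0.117]
ee_rot: [0.057, 0.771, -0.631, 0.069]
wrist_force: [0.3, 0.4, 0.9]
grip_width: 0.801
finger_force: 0.0
clock: 24.85
position: [0.331, 0.0959, 0.3073]
ee_rot: [0.056, 0.771, -0.631, 0.069]
wrist_force: [-0.7, 0.0, 0.7]
grip_width: 0.799
finger_force: 0.0
[0.3317 0.0962 0.3075] [0.2934 0.015  0.0397]
```

View pics/v2.png

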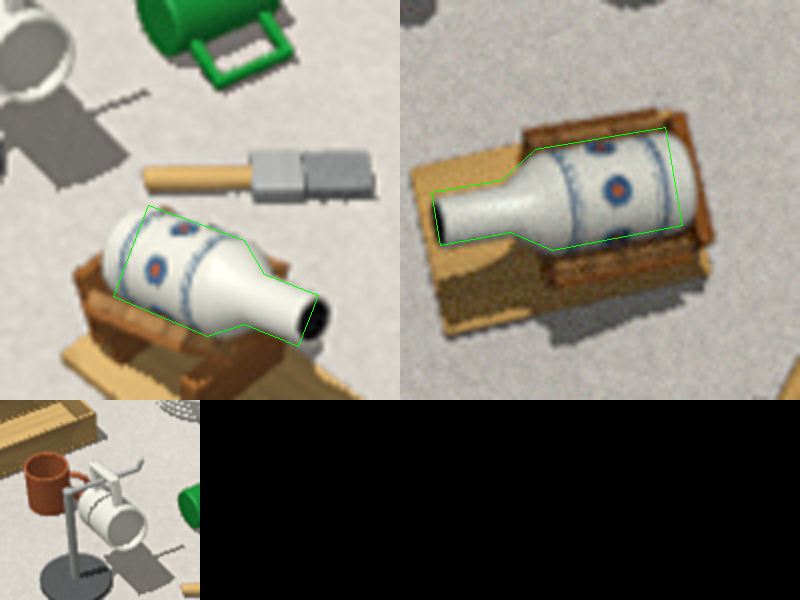

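The vase lies in the trough with its foot at the end board and its rim at the nominal outline. The mug still hangs on the hook and the hand is clear of both.

```bash
python3 -c "
from workcell import r
print(r.hand_in())"
```

```text
the job is handed in; nothing more can be done
None
```

The mug hangs by its handle on the drying stand's hook, the vase lies in the cradle with its foot at the end board and its neck up the slope, and the job is handed in at about 25 s of the 61 s allowed; the hand-in gave no verdict.

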